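# Unbar the ring case and hold its lid open

### The job

Unbar the wooden ring case that has a wooden stick through the brass loops on its front: draw the stick out along the loops and lay it flat on the table, off the case and off the other things. Then lift the lid, which has a brass finger tab in front, and finish holding it open at about 60 degrees from shut, so that I can change the rings with both hands; the lid has no stay, so never let it drop, keep it up with the gripper itself and do not let go at the end. Leave the other things on the table where they are.

Things in the scene. Friction and masses are not known exactly. Their poses are not given: they have to be found in the camera images.
- case: Wooden ring case with a glazed lid, rings on dark felt inside, fixed to the table; 126 deep (x), 178 wide (y), 60 high. Origin on the table under its middle, -x is its front (front face at x = -60, back at +66), z up. Another ring case, an open-looking dark pad without stick or loops, stands farther left: leave it.
- hasp (a point): Hasp on the right half of the case's front, axes as the case: three square brass loops in line along y, opening 11 x 11. This point is the middle of the middle loop's opening, at case (-68, -58, 30). The middle loop (12 wide) hangs from the lid; the fixed outer ones (8 wide) are at y = +21 and -21 from here. Loops are 2.5 thick: they reach out to case x = -76 and from z = 22 to 38.
- stick: Square pine stick 8 x 170 x 8, 20 g, long axis y, origin mid-underside. At first it lies in the three loops along the case's y, underside 25 above the table, play 1.5 each side, 50 to 66 of it sticking out past the case's right side (case y = -89). Till it is out the lid lifts only about 3. Drawn 135 straight to the right (case -y) it is clear of the loops; there the table below it is free.
- tab (a point): Middle of the lid's brass finger tab: 20 (x) x 30 (y) x 5 thick, standing out level from the middle of the lid's front edge, at case (-70, 0, 57) when shut, 136 from the hinge axis; moves with the lid (its x axis runs along the lid to the hinge). Can be pinched across its 30 width from above, fingers closing along the case's y; it turns between the pads as the lid swings.
- lid_hinge (a point): Middle of the lid's hinge axis at the back top edge of the case (case x = +66, z = 57); the axis runs along the case's y.
- case_lid (a joint): Angle of the lid in rad: 0 shut, growing as the front edge rises and swings back, 1.047 at 60 degrees, stop at 1.92. Lid 126 x 178 x 5, 0.12 to 0.24 kg with its brass; the hinge is nearly free, so it falls shut from anywhere below upright.
- card_reader: Bystander: black pocket card reader, 115 x 66 x 22. Origin in the middle of its underside.
- ink_pad: Bystander: flat dark blue tin ink pad, 57 x 87 x 17. Origin in the middle of its underside.
- rubber_stamp: Bystander: wooden rubber stamp with a turned knob, 32 x 48 x 67 high. Origin in the middle of its underside.
- marker_teal: Bystander: white marker pen with a teal cap, 15 x 136 x 15, lying along its y axis. Origin in the middle of its underside.
- scissors: Bystander: small scissors with orange-red bows, 56 x 145 x 8, lying along their y axis. Origin in the middle of its underside.
- tape_roll_0: Bystander: pink paper tape roll lying flat, diameter 52, 15 high. Origin in the middle of its underside.
- tape_roll_1: Bystander: yellow paper tape roll lying flat, diameter 52, 18 high. Origin in the middle of its underside.

How it is judged:
On the way:
1. the stick is out of the loops, laid flat on the table and let go, the lid still shut (height (world z) of stick below 0.013 m and angle between stick's own y axis and vertical above 1.5 rad and contact force between stick and case below 0.05 N and contact force between stick and the arm below 0.05 N and contact force between stick and the fingers below 0.05 N and contact force between stick and scissors below 0.05 N and linear speed of stick below 0.03 m/s and value of joint case_lid below 0.08 rad), for 0.2 s.
At the end, for the whole second after the job is handed in: The lid stands still at 60 degrees (plus or minus 8) with the gripper's fingers holding it, nothing else propping it, and the stick lies flat and free on the table, touching neither case nor robot (value of joint case_lid between 0.9 and 1.195 rad and velocity of joint case_lid between -0.1 and 0.1 rad/s and contact force between the fingers and case above 0.05 N and height (world z) of stick below 0.013 m and angle between stick's own y axis and vertical above 1.5 rad and contact force between stick and case below 0.05 N and contact force between stick and the arm below 0.05 N and contact force between stick and the fingers below 0.05 N and contact force between stick and scissors below 0.05 N and linear speed of stick below 0.03 m/s); the arm keeps its last pose, push and grip.
It fails at once if the lid drops (falls faster than 3 rad/s) (velocity of joint case_lid below -3 rad/s).
It fails at once if a bystander is pushed more than 25 mm out of its place (distance of any of card_reader, ink_pad, rubber_stamp, marker_teal, scissors, tape_roll_0, tape_roll_1 from where it was at the start of the episode above 0.025 m).
It also fails if it takes over 48 s, if anything falls off the work surface, if the arm or the gripper's body presses on something with over 40 N, if the wrist force passes 120 N, or if a joint passes its speed limit or range.

### The arm

A 7-joint arm with a two-finger parallel gripper is mounted at the origin on a cart in front of the work surface, level with it; the furniture and walls round the work are solid. World frame = base frame: x ahead of the robot, y to its left, z up, the work surface at z = 0. Lengths are in m, angles in rad, forces in N, time in s.
With the tool pointing down it reaches from about 0.35 to 0.9 m from the base axis. Payload 8.1 kg.
Tool frame: the origin (TCP) lies at the very end of the fingers, on their centre line; the grasp point (between the pads) lies 19 mm behind it; z points along the fingers, y is the line along which they close (so a half turn about z gives the same grasp; the last joint's range is limited). The gripper opens to 92 mm and grips with 3 to 60 N. Pads are 19 mm wide; open, the fingers measure 130 mm over their backs; the gripper's body (75 mm by 190 mm) begins 47 mm behind the grasp point.
Start: joints at [1.014, 0.434, 0.025, 1.573, -0.012, 1.134, -0.075], TCP at [0.274, -0.562, 0.227] pointing down, gripper open.
Joint ranges: [-2.62, 2.62], [-0.44, 2.09], [-1.27, 1.32], [0.08, 2.57], [-1.32, 4.46], [0.12, 2], [-2.74, 2.74]. Speed limits (rad/s): [2.22, 2.22, 3.01, 3.01, 3.14, 3.14, 3.14].

### API

Orientations are given as a rotation vector (axis times angle).
In Python, from cell import arm gives the robot as it stands.
- The arm moves only by the shell command python3 -m pendant 'ROWS' [FORCE]. ROWS is a JSON object of lists of equal length, an entry for each row: "slide": the shift along the tool's x, y, z in units of 0.3 m (1.0 is 0.3 m), a list of three; "dr": the turn, a rotation vector about the tool's x, y, z in units of 0.12 rad (1.0 is 0.12 rad), a list of three; "claw": the opening, from 0 (shut) to 1 (fully open). In form: {"slide": [[tx, ty, tz], ...], "dr": [[ax, ay, az], ...], "claw": [claw, ...]}. A call has 1 to 10 rows; each row shifts and turns the commanded pose from where the row before left it, along the tool's axes as they then stand; what a row does not reach is not made up. A row lasts 1/10 s, in which the tool goes at most 50 mm and 8.59 degrees, less where a joint would pass 70% of its speed; a pose out of reach is approached as far as the arm can. A call with a number of a shift or a turn outside -1 to 1 is refused whole. A call with a gripper value outside its range is refused whole. The fingers move at their own pace and stop on an object; FORCE is the grip in N (left out, the last holds). Time passes only in rows, so rows that do not move let the fingers close. It gives the time, the measured TCP pose, the force, the opening and the grip force at its end, in the units of the state.
- arm.observe(): the state, without advancing time (a new reading comes with each control period).
- arm.get_image(name): name is "scene" or "top" or "wrist"; returns the picture (420x560x3 uint8, red, green, blue); there is no depth.
- arm.calibration(name): a dict with "K" (3x3 intrinsics, pixels), "dist" ([k1, k2, p1, p2, k3] as OpenCV has them; the pictures are not rectified), "xyz" and "orientation" of the camera in the world. Camera axes: x right, y up, looking along -z (the intrinsics and any distortion apply to the point x, -y, -z); pixel columns grow to the right and rows downward; lengths in m; the calibration is good to about 2 mm. A picture is of the moment at which its call begins: read the wrist's pose just before it. calibration takes no time and is no camera call; for the wrist camera it gives the pose at the moment of the call.
- arm.sign_off(): hands the job in; it is judged then, once.
The state is a dict: "clock": time; "joints": joint angles; "dq": joint speeds; "joint_efforts": joint torques, N m; "position": TCP position; "ee_rot": TCP orientation; "force": force on the tool from outside, world axes, zero at the start; "ft_torque": the same for the moment, N m; "width": opening from 0.0 (shut) to 1.0 (fully open); "gripper_force": force on a finger pad.
Only numpy, scipy, OpenCV 4.12 (cv2) and the standard library are available. Lean on these libraries where they do the work, as an engineer would, in place of code of your own. Each camera call takes 0.05 s, during which the arm holds its last target. There are 200 camera calls.

## Working session

There is one attempt and no reset: what is moved stays moved. The work goes in short steps, Python scripts to look and compute and a shell command to move; the robot and the scene stay as the last step left them, time stands still between calls to the robot, and variables do not carry over. Pictures are saved under pics/ and viewed, at most 10 in all, crops included, and the job is handed in when it is done.

```bash
ls; mkdir -p pics; python3 - <<'E'
from cell import arm
import cv2,numpy as np
s=arm.observe();print(s)
for n in("top","scene"):
    cv2.imwrite(f"pics/{n}0.png",arm.get_image(n)[:,:,::-1]);c=arm.calibration(n);print(n,c)
E
```

```text
pics
{'clock': 0.0, 'joints': array([ 1.01439926,  0.43521904,  0.0249773 ,  1.57409033, -0.01159476,
        1.13401319, -0.07510724]), 'dq': array([-0.00100622,  0.0001112 ,  0.00076896,  0.00082258, -0.00030363,
       -0.00101387, -0.00045338]), 'joint_efforts': array([-1.76034897e-03, -6.67863107e+01,  9.83739384e-01, -3.14456570e+01,
       -6.06943807e-02,  4.30086418e-02,  1.58073799e-04]), 'position': array([ 0.27370736, -0.56130803,  0.2259501 ]), 'ee_rot': array([-3.05963239e+00, -7.06263493e-01,  7.86944504e-04]), 'force': array([ 0.14594669,  0.15632282, -0.2289293 ]), 'ft_torque': array([-0.03163611, -0.05720927, -0.0281863 ]), 'gripper_force': 0.0, 'width': 0.9991380536865828}
top {'K': array([[500.31033576,   0.        , 269.65873895],
       [  0.        , 500.31033576, 215.62629937],
       [  0.        ,   0.        ,   1.        ]]), 'dist': array([0.00765739, 0.        , 0.        , 0.        , 0.        ]), 'xyz': array([0.41144966, 0.18396241, 1.34536585]), 'orientation': array([ 0.07970239, -0.10521229, -1.586911  ])}
scene {'K': array([[435.48550668,   0.        , 274.487227  ],
       [  0.        , 435.48550668, 215.57940254],
       [  0.        ,   0.        ,   1.        ]]), 'dist': array([0.03888608, 0.        , 0.        , 0.        , 0.        ]), 'xyz': array([0.04749829, 0.30711232, 0.92977792]), 'orientation': array([ 0.36270353, -0.49680652, -1.7808577 ])}
```

View pics/top0.png

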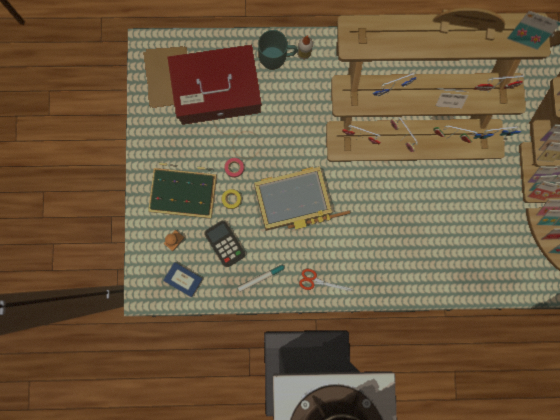

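View pics/scene0.png

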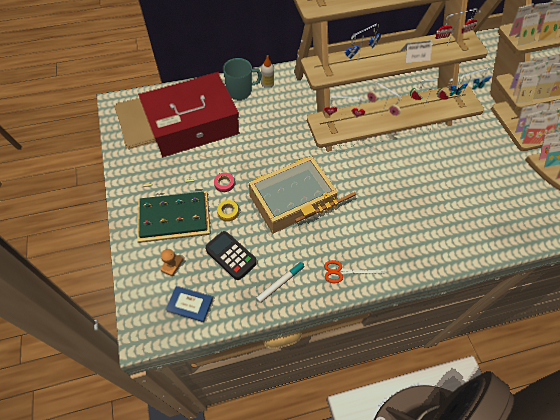

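Both views show the case at top px ~(292,198), with the tab at ~(297,223) and the stick end at ~(350,212). The marker and scissors are in front (rows 270-290), and the shelf legs are at the back right. Next I zoom in on the case.

```bash
cat > h.py <<'E'
import numpy as np,cv2
from scipy.spatial.transform import Rotation as R
from cell import arm
F=np.diag([1,-1,-1.])
def ray(n,px,cal=None):
    c=cal or arm.calibration(n)
    p=cv2.undistortPoints(np.array(px,float).reshape(-1,1,2),c["K"],c["dist"]).reshape(-1,2)
    d=(R.from_rotvec(c["orientation"]).as_matrix()@F@np.c_[p,np.ones(len(p))].T).T
    return c["xyz"],d
def onz(n,px,z,cal=None):
    o,d=ray(n,px,cal); return o+d*((z-o[2])/d[:,2])[:,None]
def proj(n,P,cal=None):
    c=cal or arm.calibration(n)
    M=F@R.from_rotvec(c["orientation"]).as_matrix().T
    t=-M@c["xyz"]
    return cv2.projectPoints(np.array(P,float).reshape(-1,1,3),cv2.Rodrigues(M)[0],t,c["K"],c["dist"])[0].reshape(-1,2)
E
python3 - <<'E'
from h import *
a=cv2.imread("pics/top0.png")[160:240,245:360];b=cv2.imread("pics/scene0.png")[145:240,240:365]
a=cv2.resize(a,None,fx=5,fy=5,interpolation=cv2.INTER_CUBIC)
b=cv2.resize(b,None,fx=5,fy=5,interpolation=cv2.INTER_CUBIC)
cv2.imwrite("pics/ca.png",a);cv2.imwrite("pics/cb.png",b)
print(proj("top",[[0,0,0],[.274,-.561,.226]]))
E
```

```text
[[336.20078846 434.25026934]
 [600.64556903 331.18445358]]
```

View pics/ca.png

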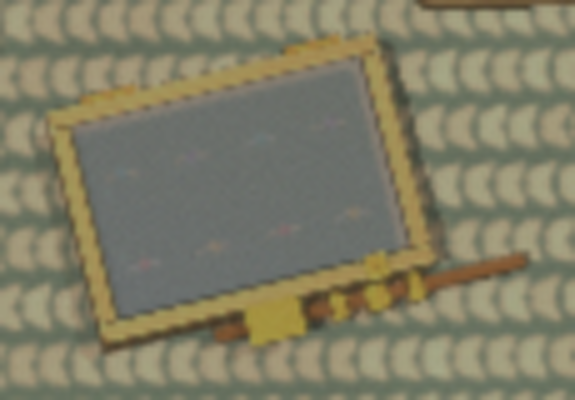

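View pics/cb.png

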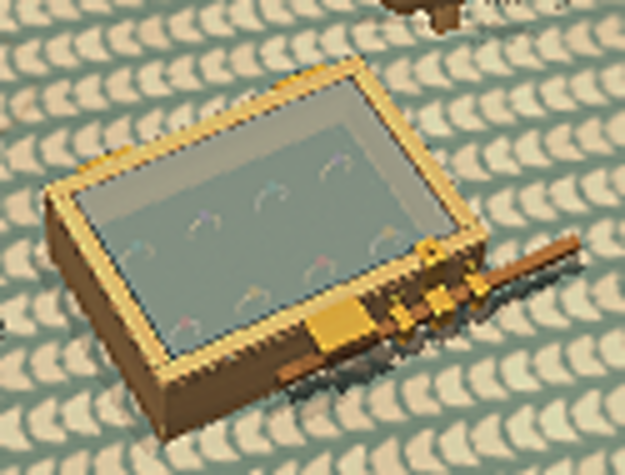

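Crops: in the top crop the lid corners are FL(104,338), FR(436,260), BR(378,38), BL(50,115), the tab is at (276,320) and the stick end at (525,260). In the scene crop they are FL(168,378), FR(486,235), BR(360,60), BL(47,188), tab (342,325) and stick end (577,242).

```bash
cat >> h.py <<'E'
def rigid(L,W):
    a,b=L-L.mean(0),W-W.mean(0)
    yaw=np.arctan2((a[:,0]*b[:,1]-a[:,1]*b[:,0]).sum(),(a*b).sum())
    M=np.array([[np.cos(yaw),-np.sin(yaw)],[np.sin(yaw),np.cos(yaw)]])
    t=W.mean(0)-M@L.mean(0); return yaw,M,t,(W-(L@M.T+t))*1000
E
python3 - <<'E'
from h import *
L=np.array([[-60,89],[-60,-89],[66,-89],[66,89],[-70,0]])/1000.
A={"top":([[104,338],[436,260],[378,38],[50,115],[276,320]],[525,260],(245,160)),
"scene":([[168,378],[486,235],[360,60],[47,188],[342,325]],[577,242],(240,145))}
np.set_printoptions(precision=4,suppress=True)
for n,(p,e,o) in A.items():
    f=lambda q:(np.array(q,float)+.5)/5-.5+np.array(o)
    W=onz(n,f(p),.06)[:,:2]
    y,M,t,r=rigid(L,W);print(n,y,t,"res mm",r.round(1).tolist())
    E=onz(n,f([e]),.031)[0,:2];print("stick end in case",(E-t)@M*1000)
    for q in[[-68,-58],[-70,0],[-68,-120]]:print(q,M@(np.array(q)/1000)+t)
R0=R.from_rotvec(arm.observe()["ee_rot"]);print(R0.as_matrix())
print(arm.calibration("wrist"))
E
```

```text
top 0.21760893140058465 [0.608  0.0992] res mm [[2.9, 0.0], [2.1, 0.9], [-3.2, 0.2], [-2.9, -1.1], [1.2, 0.0]]
stick end in case [ -66.1982 -139.4446]
[-68, -58] [0.5541 0.0279]
[-70, 0] [0.5396 0.0841]
[-68, -120] [ 0.5675 -0.0326]
scene 0.22306198025787669 [0.6052 0.0979] res mm [[3.4, -2.7], [2.1, 2.6], [-4.3, 1.4], [-1.7, -1.2], [0.6, 0.0]]
stick end in case [ -67.0428 -138.6118]
[-68, -58] [0.5517 0.0263]
[-70, 0] [0.537  0.0825]
[-68, -120] [ 0.5655 -0.0341]
[[ 0.8988  0.4384 -0.0008]
 [ 0.4384 -0.8988  0.0012]
 [-0.0001 -0.0014 -1.    ]]
{'K': array([[355.1767,   0.    , 280.4553],
       [  0.    , 355.1767, 203.8899],
       [  0.    ,   0.    ,   1.    ]]), 'dist': array([-0.0614,  0.    ,  0.    ,  0.    ,  0.    ]), 'xyz': array([ 0.3379, -0.5302,  0.3813]), 'orientation': array([-0.2394,  0.1509, -1.1099])}
```

```bash
python3 -m pendant '{"slide":[[0.103,-0.073,0.0125],[0.103,-0.073,0.0125],[0.103,-0.073,0.0125],[0.103,-0.073,0.0125],[0.103,-0.073,0.0125],[0.103,-0.073,0.0125],[0.103,-0.073,0.0125],[0.103,-0.073,0.0125]],"dr":[[0,0,0],[0,0,0],[0,0,0],[0,0,0],[0,0,0],[0,0,0],[0,0,0],[0,0,0]],"claw":[0.4,0.4,0.4,0.4,0.4,0.4,0.4,0.4]}'
python3 -m pendant '{"slide":[[0.103,-0.073,0.0125],[0.103,-0.073,0.0125],[0.103,-0.073,0.0125],[0.103,-0.073,0.0125],[0.103,-0.073,0.0125],[0.103,-0.073,0.0125],[0.103,-0.073,0.0125],[0.103,-0.073,0.0125]],"dr":[[0,0,0],[0,0,0],[0,0,0],[0,0,0],[0,0,0],[0,0,0],[0,0,0],[0,0,0]],"claw":[0.4,0.4,0.4,0.4,0.4,0.4,0.4,0.4]}'
python3 -m pendant '{"slide":[[0,0,0],[0,0,0],[0,0,0],[0,0,0],[0,0,0],[0,0,0]],"dr":[[0,0,-0.928],[0,0,-0.928],[0,0,-0.928],[0,0,-0.928],[0,0,-0.928],[0,0,-0.928]],"claw":[0.4,0.4,0.4,0.4,0.4,0.4]}'
python3 -m pendant '{"slide":[[0,0,0],[0,0,0],[0,0,0],[0,0,0],[0,0,0],[0,0,0],[0,0,0]],"dr":[[0,0,-0.928],[0,0,-0.928],[0,0,-0.928],[0,0,-0.928],[0,0,-0.928],[0,0,-0.928],[0,0,0]],"claw":[0.4,0.4,0.4,0.4,0.4,0.4,0.4]}'
python3 - <<'E'
from h import *
s=arm.observe();print(s["position"],R.from_rotvec(s["ee_rot"]).as_matrix().round(4),s["joints"])
c=arm.calibration("wrist");im=arm.get_image("wrist");cv2.imwrite("pics/w1.png",im[:,:,::-1])
import pickle;pickle.dump(c,open("w1.pkl","wb"))
E
```

```text
clock: 0.9
position: [0.4197, -0.2944, 0.1964]
ee_rot: [-3.061, -0.707, 0.0]
force: [0.2, 0.4, -0.4]
width: 0.408
gripper_force: 0.0
clock: 1.7
position: [0.5651, -0.0288, 0.1663]
ee_rot: [3.061, 0.706, -0.001]
force: [0.5, -0.1, 0.2]
width: 0.401
gripper_force: 0.0
clock: 2.3
position: [0.5644, -0.0302, 0.1664]
ee_rot: [-2.656, -1.677, 0.001]
force: [0.3, -0.1, -0.4]
width: 0.401
gripper_force: 0.0
clock: 3.0
position: [0.5644, -0.0303, 0.1663]
ee_rot: [-1.963, -2.452, 0.001]
force: [-0.0, 0.1, -0.5]
width: 0.397
gripper_force: 0.0
[ 0.56443537 -0.03034958  0.16630754] [[-2.190e-01  9.757e-01 -9.000e-04]
 [ 9.757e-01  2.190e-01  1.000e-04]
 [ 3.000e-04 -8.000e-04 -1.000e+00]] [ 0.3270775   0.45043244 -0.5071983   1.76459357  0.25487143  0.99306249
 -0.05755977]
```

View pics/w1.png

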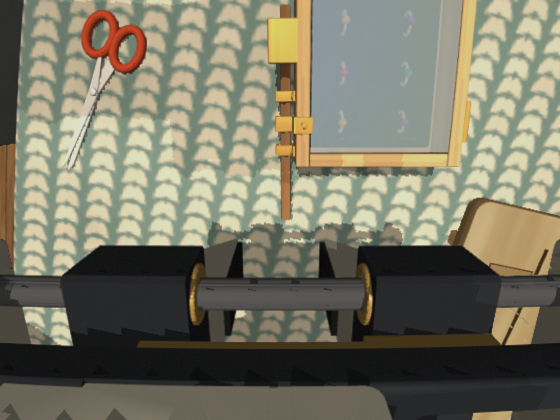

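Wrist view: the stick runs down column ~286 from the tab at (284,40), through the loops (rows 97-150), to its end at (286,219). The case's right edge is at row ~163, columns 297-461.

```bash
python3 - <<'E'
from h import *
import pickle;c=pickle.load(open("w1.pkl","rb"))
np.set_printoptions(precision=4,suppress=True)
im=cv2.imread("pics/w1.png");h=cv2.cvtColor(im,cv2.COLOR_BGR2HSV)
m=((h[...,0]<16)&(h[...,1]>110)&(h[...,2]<190))
ed=[]
for r in(175,190,205,214):
    q=np.where(m[r,270:300])[0]+270;print(r,q.min(),q.max());ed.append([(q.min()+q.max())/2,r])
q=np.where(m[160:240,286])[0]+160;print(q.min(),q.max())
S=onz("w",ed,.033,c)[:,:2];E=onz("w",[[286.5,219]],.033,c)[0,:2]
d=S[0]-S[-1];print("stick pts",S.tolist(),"end",E,"yaw",np.arctan2(-d[0],d[1]))
h0=h
g=((h[...,0]>17)&(h[...,0]<32)&(h[...,1]>150)&(h[...,2]>150))[10:75,255:312].astype(np.uint8)
n,l,st,ce=cv2.connectedComponentsWithStats(g);k=1+st[1:,4].argmax();print("tab",st[k],ce[k]+[255,10])
T=onz("w",[[284,40.5],[269,40.5],[299,40.5],[284,18],[284,63]],.0595,c);print("tab",T)
C=onz("w",[[298,165.5],[461,165.5]],.06,c);print("corners FR BR",C,np.linalg.norm(C[0]-C[1]))
p=arm.observe()["position"];print(p)
E
```

```text
175 281 289
190 281 289
205 281 289
214 281 289
160 218
stick pts [[0.5644117581335201, -0.013254726486571361], [0.5672343215530781, -0.02563868233057469], [0.5701219379965106, -0.03830427278390923], [0.5718874737351347, -0.04604639395907578]] end [ 0.5741 -0.0501] yaw 0.22414530035702335
tab [ 14  38  28  15 138] [279.942  58.5  ]
tab [[0.5414 0.0832 0.0595]
 [0.5313 0.0809 0.0595]
 [0.5515 0.0854 0.0595]
 [0.5382 0.0973 0.0595]
 [0.5447 0.0688 0.0595]]
corners FR BR [[0.5707 0.0008 0.06  ]
 [0.6909 0.0282 0.06  ]] 0.12325137817060963
[ 0.5645 -0.0303  0.1664]
```

```bash
python3 -m pendant '{"slide":[[0.007,0.012,0.0],[0,0,0.08],[0,0,0.08],[0,0,0.08],[0,0,0.08],[0,0,0.08],[0,0,0.074],[0,0,0]],"dr":[[0,0,0],[0,0,0],[0,0,0],[0,0,0],[0,0,0],[0,0,0],[0,0,0],[0,0,0]],"claw":[0.4,0.4,0.4,0.4,0.4,0.4,0.4,0.4]}' 15
python3 -m pendant '{"slide":[[0,0,0],[0,0,0],[0,0,0],[0,0,0],[0,0,0],[0,0,0]],"dr":[[0,0,0],[0,0,0],[0,0,0],[0,0,0],[0,0,0],[0,0,0]],"claw":[0,0,0,0,0,0]}' 15
```

```text
clock: 3.85
position: [0.566, -0.0272, 0.0219]
ee_rot: [-1.965, -2.447, 0.005]
force: [0.1, -0.3, -0.2]
width: 0.398
gripper_force: 0.0
clock: 4.45
position: [0.5683, -0.0274, 0.025]
ee_rot: [1.965, 2.45, 0.001]
force: [0.3, 0.0, 2.3]
width: 0.083
gripper_force: 15.0
```

```bash
python3 -m pendant '{"slide":[[-0.03,0,0],[-0.03,0,0],[-0.04,0,0]],"dr":[[0,0,0],[0,0,0],[0,0,0]],"claw":[0,0,0]}' 20
python3 -m pendant '{"slide":[[-0.05,0,0],[-0.05,0,0],[-0.05,0,0],[-0.05,0,0],[-0.05,0,0],[-0.05,0,0],[-0.05,0,0],[-0.04,0,0],[0,0,0]],"dr":[[0,0,0],[0,0,0],[0,0,0],[0,0,0],[0,0,0],[0,0,0],[0,0,0],[0,0,0],[0,0,0]],"claw":[0,0,0,0,0,0,0,0,0]}'
python3 - <<'E'
from h import *
cv2.imwrite("pics/t2.png",cv2.resize(np.hstack([arm.get_image("scene")[130:300,240:440,::-1],arm.get_image("top")[130:300,240:440,::-1]]),None,fx=2,fy=2))
E
```

```text
clock: 4.75
position: [0.5745, -0.0572, 0.0246]
ee_rot: [-1.965, -2.451, -0.0]
force: [0.2, 2.0, 2.3]
width: 0.084
gripper_force: 20.0
clock: 5.65
position: [0.5999, -0.1735, 0.0243]
ee_rot: [1.968, 2.448, -0.001]
force: [-0.8, -0.4, -0.2]
width: 0.083
gripper_force: 20.0
```

View pics/t2.png

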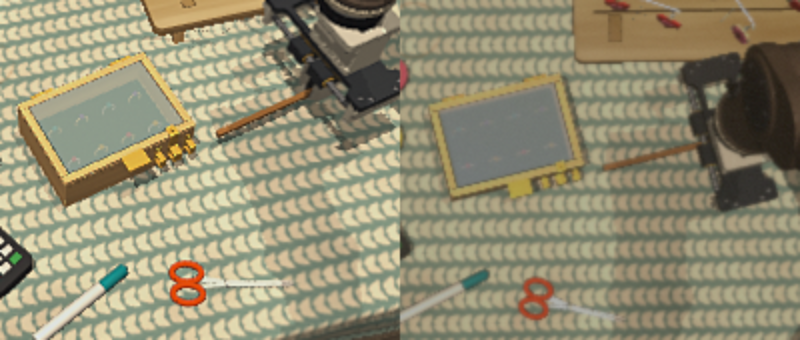

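The stick is clear of the loops and level in the gripper. Lowering and releasing.

```bash
python3 -m pendant '{"slide":[[0,0,0.03],[0,0,0.025],[0,0,0.015],[0,0,0],[0,0,0]],"dr":[[0,0,0],[0,0,0],[0,0,0],[0,0,0],[0,0,0]],"claw":[0,0,0,0,0]}'
python3 -m pendant '{"slide":[[0,0,0],[0,0,0],[0,0,0],[0,0,0],[0,0,0]],"dr":[[0,0,0],[0,0,0],[0,0,0],[0,0,0],[0,0,0]],"claw":[0.15,0.3,0.3,0.3,0.3]}'
python3 -m pendant '{"slide":[[0,0,-0.05],[0,0,-0.1],[0,0,-0.1],[0,0,-0.1],[0,0,-0.1],[0,0,0]],"dr":[[0,0,0],[0,0,0],[0,0,0],[0,0,0],[0,0,0],[0,0,0]],"claw":[0.3,0.3,0.3,0.3,0.3,0.3]}'
python3 - <<'E'
from h import *
s=arm.observe();print(s["position"],s["joints"],R.from_rotvec(s["ee_rot"]).as_matrix().round(3))
cv2.imwrite("pics/t3.png",np.hstack([cv2.resize(arm.get_image("scene")[130:300,240:440,::-1],(400,340)),cv2.resize(arm.get_image("wrist")[:,:,::-1],(400,340))]))
E
```

```text
clock: 6.25
position: [0.5997, -0.1705, 0.0033]
ee_rot: [-1.964, -2.451, 0.0]
force: [0.5, 0.5, 0.2]
width: 0.081
gripper_force: 20.0
clock: 6.75
position: [0.5998, -0.1708, 0.0036]
ee_rot: [1.965, 2.451, 0.0]
force: [-0.6, -0.1, 0.2]
width: 0.301
gripper_force: 0.0
clock: 7.35
position: [0.6026, -0.1708, 0.1443]
ee_rot: [1.961, 2.446, 0.006]
force: [0.4, 0.0, -0.5]
width: 0.299
gripper_force: 0.0
[ 0.60258218 -0.17080218  0.14425462] [ 0.51673761  0.55863557 -0.48706457  1.64358102  0.29912077  1.00584131
  0.15232616] [[-0.218  0.976  0.008]
 [ 0.976  0.218 -0.002]
 [-0.003  0.007 -1.   ]]
```

View pics/t3.png

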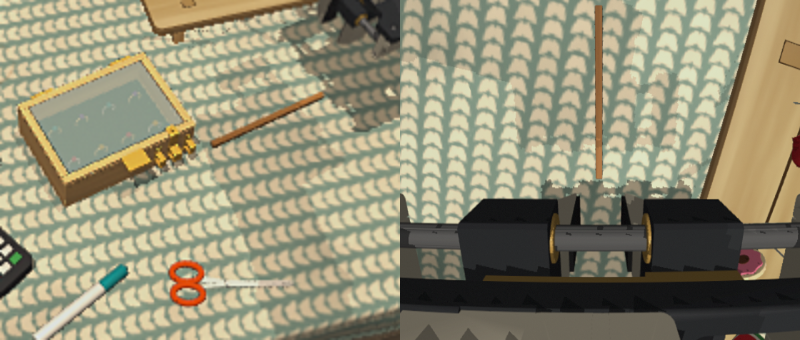

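```bash
python3 -m pendant '{"slide":[[0.109,-0.004,0.01],[0.109,-0.004,0.01],[0.109,-0.004,0.01],[0.109,-0.004,0.01],[0.109,-0.004,0.01],[0.109,-0.004,0.01],[0.109,-0.004,0.01],[0.109,-0.004,0.01]],"dr":[[0,0,0],[0,0,0],[0,0,0],[0,0,0],[0,0,0],[0,0,0],[0,0,0],[0,0,0]],"claw":[0.5,0.5,0.5,0.5,0.5,0.5,0.5,0.5]}'
python3 -m pendant '{"slide":[[0,0,0],[0,0,0],[0,0,0],[0,0,0],[0,0,0],[0,0,0],[0,0,0]],"dr":[[0,0,0.935],[0,0,0.935],[0,0,0.935],[0,0,0.935],[0,0,0.935],[0,0,0.935],[0,0,0.935]],"claw":[0.5,0.5,0.5,0.5,0.5,0.5,0.5]}'
python3 -m pendant '{"slide":[[0,0,0],[0,0,0],[0,0,0],[0,0,0],[0,0,0],[0,0,0],[0,0,0],[0,0,0]],"dr":[[0,0,0.935],[0,0,0.935],[0,0,0.935],[0,0,0.935],[0,0,0.935],[0,0,0.935],[0,0,0.935],[0,0,0]],"claw":[0.5,0.5,0.5,0.5,0.5,0.5,0.5,0.5]}'
python3 - <<'E'
from h import *
import pickle
s=arm.observe();print(s["position"],s["joints"],R.from_rotvec(s["ee_rot"]).as_matrix().round(4))
c=arm.calibration("wrist");pickle.dump(c,open("w2.pkl","wb"));cv2.imwrite("pics/w2.png",arm.get_image("wrist")[:,:,::-1])
E
```

```text
clock: 8.25
position: [0.5323, 0.0834, 0.1136]
ee_rot: [-1.964, -2.45, 0.002]
force: [0.0, 1.2, -0.3]
width: 0.499
gripper_force: 0.0
clock: 8.95
position: [0.5326, 0.0822, 0.1136]
ee_rot: [-2.756, -1.506, 0.003]
force: [0.2, 0.4, -0.2]
width: 0.499
gripper_force: 0.0
clock: 9.75
position: [0.5327, 0.0824, 0.1138]
ee_rot: [3.123, 0.341, -0.003]
force: [-0.1, 0.2, -0.3]
width: 0.499
gripper_force: 0.0
[0.53274634 0.08235118 0.1137722 ] [-0.15260546  0.42886109 -0.13345225  1.90503096  0.07640371  0.81436836
 -1.67985268] [[ 9.764e-01  2.159e-01 -1.700e-03]
 [ 2.159e-01 -9.764e-01 -7.000e-04]
 [-1.800e-03  3.000e-04 -1.000e+00]]
```

View pics/w2.png

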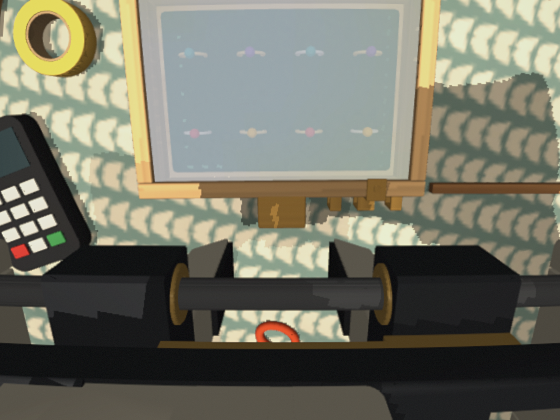

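Wrist view: the tab spans columns 258-305, rows 198-227, centred between the open fingers (column ~281).

```bash
python3 - <<'E'
from h import *
import pickle;c=pickle.load(open("w2.pkl","rb"))
T=onz("w",[[281.5,212.5],[281.5,198],[281.5,227],[258,212],[305,212]],.0595,c);print(T.round(4))
s=arm.observe();M=R.from_rotvec(s["ee_rot"]).as_matrix();print(((T-s["position"])@M*1000).round(1))
E
```

```text
[[0.5408 0.0835 0.0595]
 [0.5498 0.0855 0.0595]
 [0.5316 0.0815 0.0595]
 [0.538  0.0977 0.0595]
 [0.5442 0.0694 0.0595]]
[[  8.1   0.7  54.4]
 [ 17.3   0.7  54.3]
 [ -1.3   0.6  54.4]
 [  8.5 -13.8  54.4]
 [  8.3  15.1  54.4]]
```

```bash
python3 -m pendant '{"slide":[[0.0137,0.002,0],[0,0,0.06],[0,0,0.06],[0,0,0.06],[0,0,0.033],[0,0,0],[0,0,0]],"dr":[[0,0,0],[0,0,0],[0,0,0],[0,0,0],[0,0,0],[0,0,0],[0,0,0]],"claw":[0.5,0.5,0.5,0.5,0.5,0.5,0.5]}'
python3 -m pendant '{"slide":[[0,0,0],[0,0,0],[0,0,0],[0,0,0],[0,0,0]],"dr":[[0,0,0],[0,0,0],[0,0,0],[0,0,0],[0,0,0]],"claw":[0.2,0.2,0.2,0.2,0.2]}' 25
```

```text
clock: 10.5
position: [0.538, 0.0828, 0.0509]
ee_rot: [-3.123, -0.345, -0.0]
force: [0.5, -0.0, -0.3]
width: 0.499
gripper_force: 0.0
clock: 11.0
position: [0.5381, 0.083, 0.0512]
ee_rot: [-3.123, -0.344, -0.002]
force: [-2.1, 0.1, 6.6]
width: 0.318
gripper_force: 25.0
```

```bash
python3 -m pendant '{"slide":[[0.0006,0,-0.0241],[0.0019,0,-0.024],[0.0032,0,-0.0239],[0.0044,0,-0.0237],[0.0056,0,-0.0234],[0,0,0]],"dr":[[0,0,0],[0,0,0],[0,0,0],[0,0,0],[0,0,0],[0,0,0]],"claw":[0.2,0.2,0.2,0.2,0.2,0.2]}'
python3 - <<'E'
from h import *
cv2.imwrite("pics/t4.png",np.hstack([cv2.resize(arm.get_image("scene")[100:270,200:400,::-1],(400,340)),cv2.resize(arm.get_image("wrist")[:,:,::-1],(400,340))]))
E
```

```text
clock: 11.6
position: [0.5425, 0.084, 0.0873]
ee_rot: [-3.123, -0.344, -0.001]
force: [1.5, 1.3, -3.2]
width: 0.32
gripper_force: 25.0
```

View pics/t4.png

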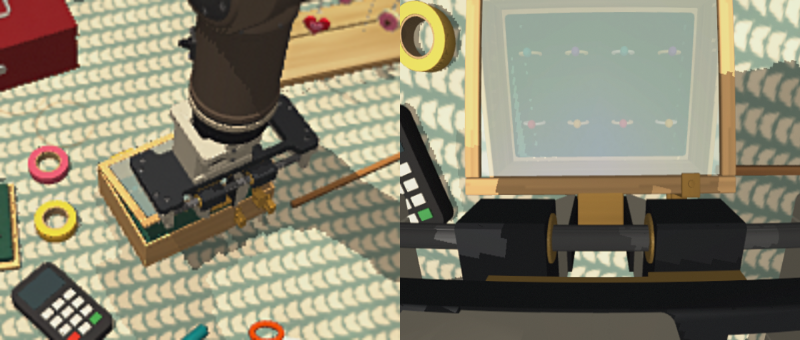

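The lid is rising with the tab held between the fingers (lid ~15°). Continuing along the arc.

```bash
python3 -m pendant '{"slide":[[0.0068,0,-0.0231],[0.008,0,-0.0227],[0.0092,0,-0.0223],[0.0104,0,-0.0218],[0.0115,0,-0.0212],[0,0,0]],"dr":[[0,0,0],[0,0,0],[0,0,0],[0,0,0],[0,0,0],[0,0,0]],"claw":[0.2,0.2,0.2,0.2,0.2,0.2]}'
python3 -m pendant '{"slide":[[0.0126,0,-0.0205],[0.0136,0,-0.0199],[0.0147,0,-0.0191],[0.0156,0,-0.0183],[0.0166,0,-0.0175],[0,0,0]],"dr":[[0,0,0],[0,0,0],[0,0,0],[0,0,0],[0,0,0],[0,0,0]],"claw":[0.2,0.2,0.2,0.2,0.2,0.2]}'
```

```text
clock: 12.3
position: [0.5557, 0.087, 0.1204]
ee_rot: [-3.123, -0.344, 0.0]
force: [-1.1, 2.2, -2.5]
width: 0.321
gripper_force: 25.3
clock: 12.9
position: [0.5778, 0.0921, 0.1492]
ee_rot: [-3.122, -0.344, -0.001]
force: [-4.3, 3.3, 0.5]
width: 0.319
gripper_force: 25.0
```

```bash
python3 -m pendant '{"slide":[[0.0175,0,-0.0166],[0.0183,0,-0.0156],[0.0191,0,-0.0147],[0.0199,0,-0.0136],[0.0206,0,-0.0126],[0,0,0],[0,0,0]],"dr":[[0,0,0],[0,0,0],[0,0,0],[0,0,0],[0,0,0],[0,0,0],[0,0,0]],"claw":[0.2,0.2,0.2,0.2,0.2,0.2,0.2]}'
python3 - <<'E'
from h import *
s=arm.observe();print(s["position"],s["force"])
cv2.imwrite("pics/t5.png",np.hstack([cv2.resize(arm.get_image("scene")[100:270,200:400,::-1],(400,340)),cv2.resize(arm.get_image("wrist")[:,:,::-1],(400,340))]))
E
```

```text
clock: 13.6
position: [0.6051, 0.0984, 0.1703]
ee_rot: [-3.122, -0.344, -0.0]
force: [-2.0, 4.9, -1.0]
width: 0.317
gripper_force: 25.0
[0.60508213 0.09836099 0.17034574] [-2.03929836  4.92344459 -0.97181384]
```

View pics/t5.png

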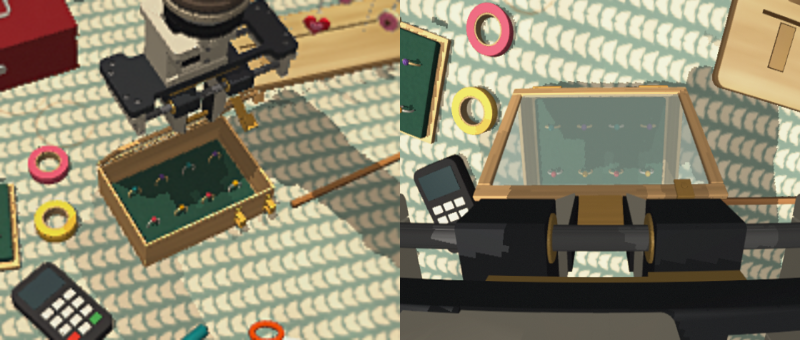

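The lid is open with the tab still pinched. The tool has moved 69 mm back and 119 mm up, a chord of 137 mm at 30°, which puts the lid at 60°. The stick lies free at the right, so I'm handing in.

```bash
python3 -c "
from cell import arm
print(arm.sign_off())"
```

```text
the job is handed in; nothing more can be done
None
```

I drew the stick out and laid it flat on the table to the right of the case, and the gripper is holding the lid open by its tab at about 60°. I handed the job in at about 14 s, and the judge gave no verdict back.

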